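# Seat the ware board in its drying rack

### The job

With your fingertips, gently push the loaded ware board along the runners of its wooden rack, towards the rack's cross bar, until you feel it drop into the notches; then stop and take your hand away. Only push the board, never lift it, do not touch the two clay pots on it (they must stay standing on the board), and leave everything else on the table alone.

Things in the scene. Friction and masses are not known exactly. Their poses are not given: they have to be found in the camera images.
- rack: Fixed wooden rack: two parallel timber runners joined by a cross bar, 400 x 214 mm. Origin at table height under the spot where the board's centre lies when seated; x runs along the runners towards the cross bar (yaw 1.15 to 1.8 rad), z up. Runners span x = -240 to +160 mm, tops 50 mm high, inner faces 132 mm apart, open between but for a low tie (15 mm high) at x = -220.
- cross_bar (a point): Top middle of the cross bar's inner face at the rack's far end: rack x = +148 mm, 64 mm high. The runners' side fences rise to 72 mm above the table and leave the board 2 mm play at each side.
- far_notch (a point): Mid-way between the two far notches, at the height of their floors (rack x = +80 mm, 42 mm high). Each runner has two notches cut across its top, at rack x = -80 and +80 mm, 26 mm long and 8 mm deep.
- ware_board: Loose plywood ware board, 260 (x) x 180 mm, origin at the centre of its underside (bottom of its battens), axes parallel to the rack's. Starts 50 to 120 mm short of the rack's origin, 50 mm above the table; seated its origin is over the rack's (3 mm play), 42 mm up. Plank 14 to 26 mm above its origin. 0.3 to 0.65 kg plus 0.4 kg of pots: slides against 3 to 8 N of friction.
- batten (a point): Underside centre of the leading one of the two cross battens (board x = -80 and +80 mm; each 20 mm along x, 14 mm tall) that ride on the runner tops. Both drop 8 mm into the notches at once when the board is home; then the notch walls stop it and the push force rises steeply.
- push_face (a point): Middle of the outer face of the board's end lip on the end away from the cross bar: board x = -130 mm, 25 mm above the board's origin. The face is 180 mm wide and 22 mm tall (11 mm above and below this point), looks along the board's -x, and is open from above and behind, between the runners.
- tumbler: Clay tumbler standing on the board, 85 mm tall, 72 mm across the rim, open at the top; origin at the centre of its underside, its z axis up. Unfired: not to be touched or toppled.
- clay_can: Closed clay drinks-can shape standing on the board, 105 mm tall, 68 mm across; origin at the centre of its underside, its z axis up. Unfired: not to be touched or toppled.
- mug: White mug, 80 mm across, 95 mm tall, with brushes to 190 mm; origin under its centre. Bystander.
- bowl: White bowl, 124 mm across, 45 mm tall, origin under its centre. Bystander.
- glaze_jar: Amber jar, 68 mm across, 85 mm tall, origin under its centre. Bystander.
- knife: Blue-handled clay knife lying flat, 160 mm along its x, 10 mm high, origin under its middle. Bystander.
- rib: Dark wooden rib, 100 x 55 x 12 mm, lying flat, origin under its centre. Bystander.
- weight: Small steel weight, 60 mm across, 35 mm tall, origin under its centre. Bystander.

How it is judged:
By the outcome, as a careful person would: the job done as asked, in the order asked, and still so for the second after the job is handed in, with the robot touching nothing.
It also fails if it takes over 38 s, if anything falls off the work surface, if the arm or the gripper's body presses on something with over 40 N, if the wrist force passes 120 N, or if a joint passes its speed limit or range.

### The arm

A 6-joint arm with a two-finger parallel gripper is mounted at the origin on the work surface. World frame = base frame: x ahead of the robot, y to its left, z up, the work surface at z = 0. Lengths are in m, angles in rad, forces in N, time in s.
With the tool pointing down it reaches from about 0.375 to 0.975 m from the base axis. Payload 3.8 kg.
Tool frame: the origin (TCP) lies on the centre line of the jaws, within the pads' length; the fingertips stand 17 mm ahead of it and the grasp point (between the pads) lies 2 mm behind it (bot.tip_extent is the distance from the TCP to the fingertips, in m); z points along the fingers, y is the line along which they close (so a half turn about z gives the same grasp; the last joint's range is limited). The gripper opens to 85 mm and grips with 20 to 120 N. Pads are 22 mm wide; open, the fingers measure 114 mm over their backs; the gripper's body (76 mm by 85 mm) begins 54 mm behind the grasp point. The pads swing forward as they close: fully open they stand 13 mm farther back than shut.
Start: joints at [1.073, 0.264, 1.604, -0, 1.274, -0.037], TCP at [0.3, 0.605, 0.248] pointing down, gripper open.
Joint ranges: [-2.63, 2.63], [-0.94, 2.18], [0.31, 2.57], [-1.31, 4.45], [0, 2.66], [-2.55, 2.55]. Speed limits (rad/s): [2.57, 2.57, 3.14, 3.14, 3.14, 3.14].

### API

Orientations are given as a rotation vector (axis times angle).
In Python, from workcell import readout, read_camera, finish_job, bot gives the robot as it stands.
- The arm moves only by the tool jog_arm, never from a script. Its argument "deltas" is one flat list of numbers, 7 for each row, row after row: the shift along the tool's x, y, z in m, then the turn, a rotation vector about the tool's x, y, z in degrees, then the gripper command: -1 is shut, 1 is fully open, values between are in proportion. A call has 1 to 8 rows; each row is the pose to reach, as a shift and turn from the pose commanded when the call began, along the tool's axes at that moment; what a row does not reach only later rows make up. A row lasts 1/10 s, in which the tool goes at most 50 mm and 8.59 degrees, less where a joint would pass 70% of its speed; a pose out of reach is approached as far as the arm can. A call with a gripper value outside its range is refused whole. The fingers move at their own pace and stop on an object; "squeeze" is the grip in N (left out, the last holds). Time passes only in rows, so rows that repeat a pose let the fingers close. It gives the time, the measured TCP pose, the force, the opening and the grip force at its end, in the units of the state.
- readout.read_state(): the state, without advancing time (a new reading comes with each control period).
- read_camera(name): name is "scene" or "top" or "wrist"; returns a dict with "color" (420x560x3 uint8, blue, green, red), "fx", "fy", "cx", "cy" (pixels), "origin" and "attitude" of the camera in the world. Camera axes: x right, y down, z forward; pixel columns grow to the right and rows downward; lengths in m; the calibration is good to about 2 mm. The wrist camera is an equidistant fisheye: a pixel r from the principal point sees the ray r / f radians off the axis. A picture is of the moment at which its call begins. There is no depth.
- finish_job(): hands the job in; it is judged then, once.
The state is a dict: "time": time; "q": joint angles; "joint_vel": joint speeds; "joint_torque": joint torques, N m; "tool_pos": TCP position; "tcp_rot": TCP orientation; "wrist_force": force on the tool from outside, world axes, zero at the start; "torque": the same for the moment, N m; "width": opening from 0.0 (shut) to 1.0 (fully open); "grip_force": force on a finger pad.
Only numpy, scipy, OpenCV 4.12 (cv2) and the standard library are available. Lean on these libraries where they do the work, as an engineer would, in place of code of your own. Each camera call takes 0.05 s, during which the arm holds its last target. There are 200 camera calls.

## Working session

There is one attempt and no reset: what is moved stays moved. The work goes in short steps, Python scripts to look and compute and a tool call to move; the robot and the scene stay as the last step left them, time stands still between calls to the robot, and variables do not carry over. Pictures are saved under pics/ and viewed, at most 10 in all, crops included, and the job is handed in when it is done.

Besides the shell and the picture viewer there is one more tool, called after ">>>" as name(argument=value, ...) on one line, values as JSON. jog_arm: Moves the arm, as the interface text tells. Its arguments: {"type":"object","properties":{"deltas":{"type":"array"},"squeeze":{"type":"number"}},"required":["deltas"]}

```bash
mkdir -p pics
python3 - <<'E'
from workcell import readout, read_camera, bot
import cv2, pickle
d={}
for n in("scene","top"):
    c=read_camera(n);d[n]=c;cv2.imwrite(f"pics/{n}0.png",c["color"])
    print(n,{k:v for k,v in c.items() if k!="color"})
pickle.dump(d,open("c0.pkl","wb"));print(readout.read_state(),bot.tip_extent)
E
```

```text
scene {'fx': 476.28288344304434, 'fy': 476.28288344304434, 'cx': 287.7344611186346, 'cy': 210.38358752356294, 'origin': array([1.23427013, 0.2890346 , 0.84463899]), 'attitude': array([-1.35831964, -2.24172729,  0.8520893 ])}
top {'fx': 419.8504821307032, 'fy': 419.8504821307032, 'cx': 288.8060691482791, 'cy': 205.15427334304877, 'origin': array([0.38406274, 0.00304699, 1.16736691]), 'attitude': array([-2.16415288,  2.10583202, -0.23041416])}
{'time': 0.1, 'q': array([ 1.07310486e+00,  2.64661644e-01,  1.60526359e+00,  8.88232752e-06,
        1.27373070e+00, -3.69143024e-02]), 'joint_vel': array([-0.00061242, -0.00232431, -0.00302929,  0.00061375, -0.00077227,
        0.00123512]), 'joint_torque': array([-4.81153002e-04, -5.16703498e+01, -3.68592453e+01, -5.69766075e-05,
        6.35819742e-03, -4.04735420e-05]), 'tool_pos': array([0.2998334 , 0.60402916, 0.24708328]), 'tcp_rot': array([-0.71727839, -3.05804366,  0.00312182]), 'wrist_force': array([ 0.55929339, -0.71268506, -0.14921837]), 'torque': array([ 0.05013808, -0.04800517, -0.00661587]), 'grip_force': 0.0, 'width': 0.9980040450635445} 0.017
```

View pics/scene0.png

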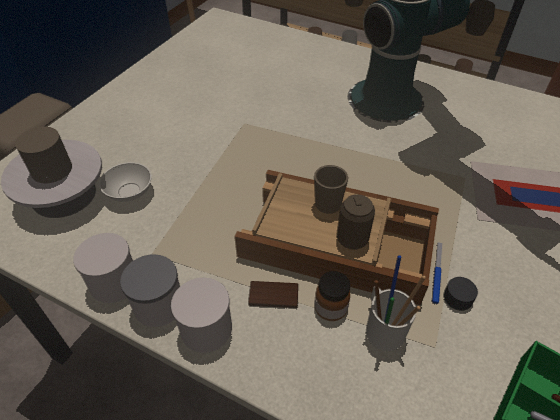

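View pics/top0.png

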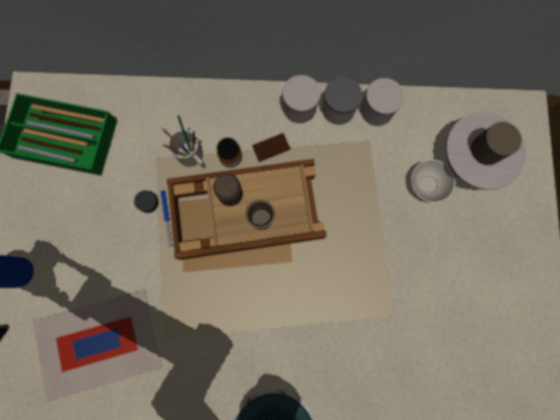

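The scene view shows the board's lip at about (265,205), the cross bar at about (430,240) and the gap at (410,245). In the top view the cross bar is at the left, about (172,215), and the board lip at the right, about (313,195). The push is therefore roughly +y. I'll zoom in on both.

Run:
```python
import cv2,pickle
import numpy as np
d=pickle.load(open("c0.pkl","rb"))
a=cv2.resize(d["top"]["color"][150:270,155:335],None,fx=4.4,fy=4.4,interpolation=cv2.INTER_CUBIC)
b=cv2.resize(d["scene"]["color"][155:305,225:445],None,fx=3.6,fy=3.6,interpolation=cv2.INTER_CUBIC)
for n,i in(("a",a),("b",b)): cv2.imwrite(f"pics/z{n}.png",cv2.convertScaleAbs(i,alpha=1.6))
```

```text
(no output)
```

View pics/za.png

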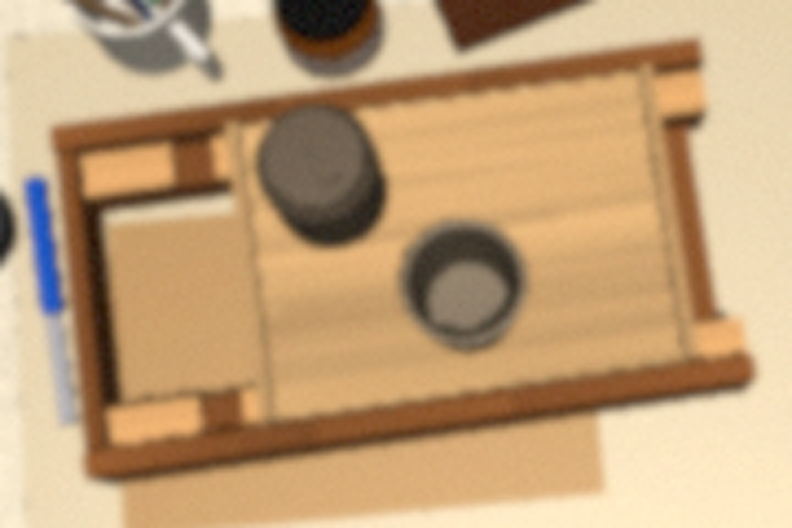

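View pics/zb.png

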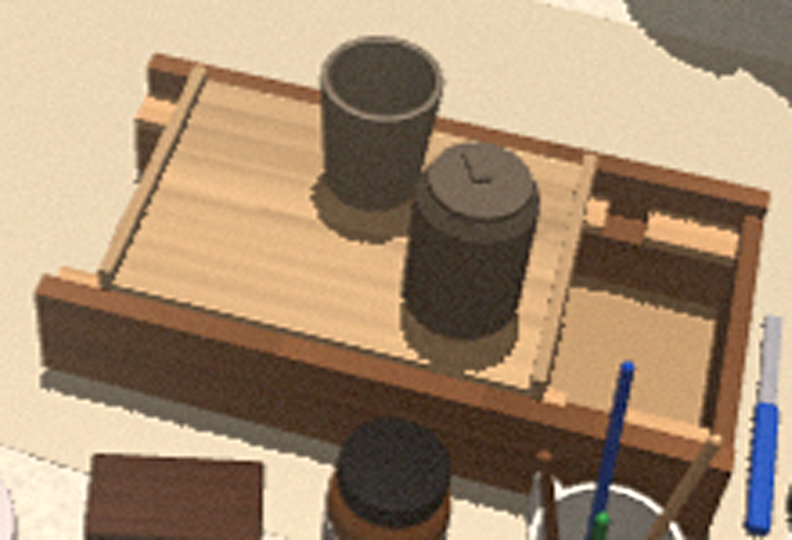

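The zooms show the lip's outer top edge running from (655,65) to (692,356) in the top zoom, and from (100,275) to (197,66) in the scene zoom. The far notches (dark gaps) are visible ahead of the board in both views. Next I triangulate the lip corners and fence corners.

```bash
cat > h.py <<'E'
import numpy as np
from scipy.spatial.transform import Rotation as R
def ray(c,p):
    v=np.array([(p[0]-c["cx"])/c["fx"],(p[1]-c["cy"])/c["fy"],1.]);return c["origin"],R.from_rotvec(c["attitude"]).apply(v/np.linalg.norm(v))
def tri(rs):
    A=sum(np.eye(3)-np.outer(d,d) for o,d in rs);b=sum((np.eye(3)-np.outer(d,d))@o for o,d in rs)
    x=np.linalg.solve(A,b);return x,max(np.linalg.norm(np.cross(x-o,d)) for o,d in rs)
def plane(r,z): o,d=r;return o+d*(z-o[2])/d[2]
E
python3 - <<'E'
import pickle;from h import *
d=pickle.load(open("c0.pkl","rb"));np.set_printoptions(precision=4,suppress=True)
T=lambda p:ray(d["top"],(155+(p[0]+.5)/4.4-.5,150+(p[1]+.5)/4.4-.5));S=lambda p:ray(d["scene"],(225+(p[0]+.5)/3.6-.5,155+(p[1]+.5)/3.6-.5))
pts=dict(lipFar=((655,65),(100,276),.086),lipNear=((692,356),(197,67),.086),leadFar=((228,124),(537,388),.086),
 fenceRF=((699,42),(37,284),.072),fenceRN=((752,360),(153,56),.072),fenceFF=((54,132),(733,466),.072),fenceFN=((88,472),(769,195),.072))
q={}
for k,(a,b,z) in pts.items():
    x,e=tri([T(a),S(b)]);q[k]=(plane(T(a),z)+plane(S(b),z))/2;print(k,x,round(e,4),"planes",plane(T(a),z)[:2],plane(S(b),z)[:2])
yaws=[np.arctan2(*(q[a]-q[b])[1::-1]) for a,b in(("fenceFF","fenceRF"),("fenceFN","fenceRN"))]
print("yaws",yaws,"lip normal",np.arctan2(*(q["lipFar"]-q["lipNear"])[1::-1])+np.pi/2)
yaw=np.mean(yaws);u=np.array([np.cos(yaw),np.sin(yaw)])
m=(q["lipFar"]+q["lipNear"])/2
rear=(q["fenceRF"]+q["fenceRN"])/2;front=(q["fenceFF"]+q["fenceFN"])/2
print("yaw",yaw,"lip mid",m,"rear",rear,"front",front,"len",(front-rear)[:2]@u,"lip x in rack from rear",(m-rear)[:2]@u-.24,"from front",.16-(front-m)[:2]@u,"lip len",np.linalg.norm(q["lipFar"]-q["lipNear"]))
s=__import__("workcell").readout.read_state();Rt=R.from_rotvec(s["tcp_rot"]).as_matrix();print(Rt,s["tool_pos"])
E
```

```text
lipFar [ 0.7033 -0.0594  0.0791] 0.0019 planes [ 0.702  -0.0607] [ 0.7076 -0.0543]
lipNear [ 0.5255 -0.087   0.0831] 0.0011 planes [ 0.5247 -0.0858] [ 0.5284 -0.0866]
leadFar [0.659  0.1953 0.0786] 0.0011 planes [0.6568 0.195 ] [0.6649 0.1952]
fenceRF [ 0.7214 -0.0887  0.0739] 0.0003 planes [ 0.7218 -0.0885] [ 0.7202 -0.0899]
fenceRN [ 0.5243 -0.1219  0.0768] 0.0005 planes [ 0.5251 -0.1229] [ 0.5198 -0.124 ]
fenceFF [0.6524 0.3035 0.0698] 0.001 planes [0.652  0.3019] [0.6536 0.3044]
fenceFN [0.4482 0.2677 0.0688] 0.0008 planes [0.4481 0.2662] [0.4511 0.2685]
yaws [np.float64(1.7428117546162736), np.float64(1.755020884786682)] lip normal 1.7303505276650084
yaw 1.7489163197014777 lip mid [ 0.6157 -0.0719  0.086 ] rear [ 0.6217 -0.1063  0.072 ] front [0.5512 0.2853 0.072 ] len 0.39788989161249627 lip x in rack from rear -0.20502059891831897 from front -0.20291049053081525 lip len 0.18056112815602812
[[-0.8957  0.4446 -0.001 ]
 [ 0.4446  0.8957 -0.0018]
 [ 0.0001 -0.0021 -1.    ]] [0.2998 0.604  0.2471]
```

The measurements agree: rack yaw is about 1.747, length 398 mm (400 given), lip 181 mm (180 given), lip height about 81–86 mm. The lip face sits at rack x ≈ -204 mm, so there are about 74 mm to travel. I'll shut the fingers, turn so tool x lies along the push, and cross over high.

>>> jog_arm(deltas=[-0.02,-0.016,-0.005,0,0,6.5,-1,-0.04,-0.032,-0.01,0,0,13,-1,-0.06,-0.048,-0.015,0,0,20,-1,-0.08,-0.064,-0.02,0,0,26.5,-1,-0.1,-0.08,-0.025,0,0,33,-1,-0.12,-0.096,-0.03,0,0,40,-1,-0.14,-0.112,-0.03,0,0,47,-1,-0.15,-0.125,-0.03,0,0,53.5,-1])

```text
time: 0.9
tool_pos: [0.3796, 0.4243, 0.278]
tcp_rot: [2.024, 2.402, -0.001]
wrist_force: [-0.3, 0.5, 0.4]
width: -0.002
grip_force: 0.0
```

```bash
cat > rel.py <<'E'
import sys;from h import *;from workcell import readout
np.set_printoptions(precision=4,suppress=True)
s=readout.read_state();M=R.from_rotvec(s["tcp_rot"]).as_matrix()
yaw=1.747;u=np.array([np.cos(yaw),np.sin(yaw),0]);lip=np.array([.6157,-.0722,0])
t=lip+float(sys.argv[1])*u;t[2]=float(sys.argv[2])
g=np.stack([u,np.cross([0,0,-1],u),[0,0,-1]],1)
print("t",s["time"],s["tool_pos"],"width",s["width"],"F",s["wrist_force"],"shift",M.T@(t-s["tool_pos"]),"turn",np.degrees(R.from_matrix(M.T@g).as_rotvec()),"q",s["q"])
E
python3 rel.py -.06 .28
```

```text
t 0.9 [0.3796 0.4243 0.278 ] width -0.002104557771990955 F [-0.3173  0.5023  0.4096] shift [-0.5893  0.1489 -0.0015] turn [-0.0035  0.0439 -0.3391] q [ 0.7975  0.0474  1.7973 -0.0006  1.2974  0.6274]
```

>>> jog_arm(deltas=[-0.037,0.009,0,0,0,0,-1,-0.074,0.018,0,0,0,0,-1,-0.111,0.028,0,0,0,0,-1,-0.148,0.037,0,0,0,0,-1,-0.185,0.047,0,0,0,0,-1,-0.222,0.056,0,0,0,0,-1,-0.259,0.065,0,0,0,0,-1,-0.295,0.074,0,0,0,0,-1])

```text
time: 1.7
tool_pos: [0.5036, 0.1468, 0.2779]
tcp_rot: [-2.017, -2.408, 0.001]
wrist_force: [0.4, 0.6, -0.6]
width: 0.001
grip_force: 0.0
```

>>> jog_arm(deltas=[-0.037,0.009,0,0,0,0,-1,-0.074,0.018,0,0,0,0,-1,-0.111,0.028,0,0,0,0,-1,-0.148,0.037,0,0,0,0,-1,-0.185,0.047,0,0,0,0,-1,-0.222,0.056,0,0,0,0,-1,-0.259,0.065,0,0,0,0,-1,-0.294,0.075,0,0,0,0,-1])

```text
time: 2.5
tool_pos: [0.6289, -0.1294, 0.2776]
tcp_rot: [-2.017, -2.407, 0.001]
wrist_force: [-0.2, 0.2, 0.0]
width: -0.001
grip_force: 0.0
```

```bash
python3 rel.py -.06 .08
python3 - <<'E'
from workcell import read_camera,readout
import cv2;from h import *
c=read_camera("wrist");cv2.imwrite("pics/w1.png",cv2.convertScaleAbs(c["color"],alpha=1.4));s=readout.read_state()
print({k:v for k,v in c.items() if k!="color"},R.from_rotvec(s["tcp_rot"]).as_matrix().T@(c["origin"]-s["tool_pos"]))
E
```

```text
t 2.5 [ 0.6289 -0.1294  0.2776] width -0.0013196659579682217 F [-0.1969  0.2072  0.0262] shift [-0.0014 -0.0028  0.1976] turn [-0.0595 -0.0256 -0.0208] q [-0.2418  0.1868  1.6434 -0.      1.3125 -0.4176]
{'fx': 325.19226210127806, 'fy': 325.19226210127806, 'cx': 278.1444403910683, 'cy': 210.18195358380746, 'origin': array([ 0.61505788, -0.0472115 ,  0.4039522 ]), 'attitude': array([2.8024518 , 0.24570589, 0.03994074])} [ 0.0882191  -0.00054707 -0.1270237 ]
```

View pics/w1.png

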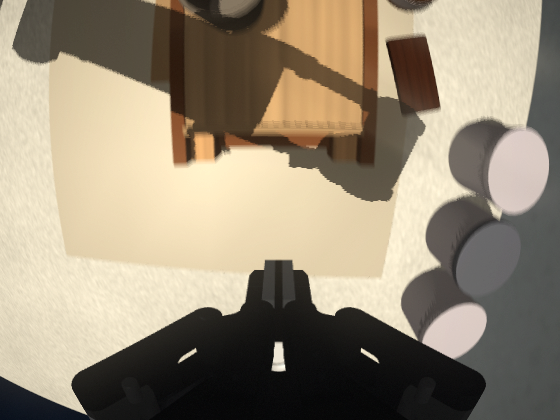

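The wrist view shows the fingers (col 278) centred on the lip (cols about 187–365, row 130), with clear space behind it. The camera housing leads by 88 mm, so I'll tilt the tool back 12° to keep it away from the pots, then go down behind the lip.

>>> jog_arm(deltas=[0,-0.001,0.03,0,2,0,-1,0,-0.002,0.06,0,4,0,-1,0,-0.003,0.09,0,6,0,-1,-0.001,-0.003,0.12,0,8,0,-1,-0.001,-0.003,0.15,0,10,0,-1,-0.001,-0.003,0.175,0,12,0,-1,-0.001,-0.003,0.19,0,12,0,-1,-0.001,-0.003,0.195,0,12,0,-1])

```text
time: 3.35
tool_pos: [0.6244, -0.1289, 0.0807]
tcp_rot: [-1.909, -2.277, -0.197]
wrist_force: [0.4, -0.1, 0.4]
width: -0.0
grip_force: 0.0
```

```bash
python3 rel.py -.02 .082
python3 - <<'E'
from workcell import read_camera
import cv2
c=read_camera("scene");a=cv2.resize(c["color"][90:310,190:450],None,fx=2.7,fy=2.7,interpolation=cv2.INTER_CUBIC);cv2.imwrite("pics/s2.png",cv2.convertScaleAbs(a,alpha=1.6))
E
```

```text
t 3.35 [ 0.6244 -0.1289  0.0807] width -0.00022575457294727778 F [ 0.3692 -0.0504  0.4066] shift [0.0368 0.0014 0.0065] turn [ -0.2273 -12.086   -0.0404] q [-0.3367  0.4001  1.7674  0.205   1.0909 -0.6177]
```

View pics/s2.png

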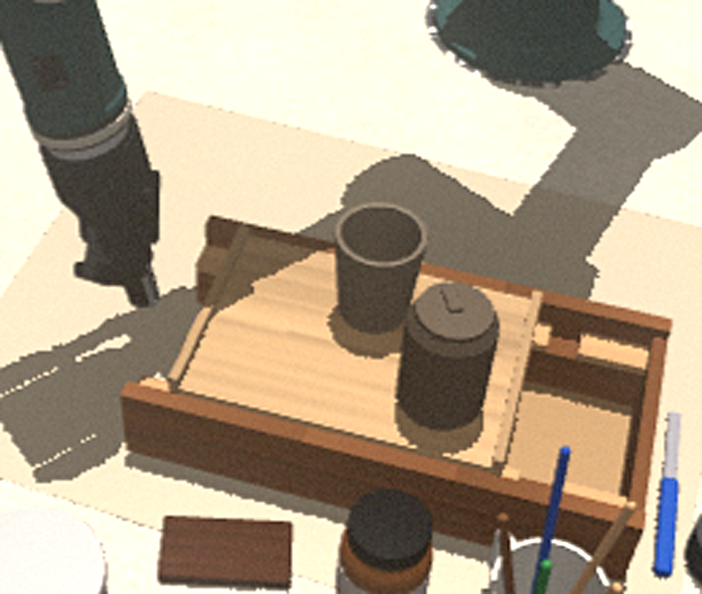

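The fingertip at (145,303) hovers behind the lip centre with a gap of about 43 mm, and the pots are clear. I'll approach to just short of contact.

>>> jog_arm(deltas=[0.006,0,0.0013,0,0,0,-1,0.012,0,0.0026,0,0,0,-1,0.017,0.001,0.0036,0,0,0,-1,0.022,0.001,0.0047,0,0,0,-1,0.027,0.001,0.0057,0,0,0,-1,0.031,0.001,0.0066,0,0,0,-1,0.034,0.001,0.0072,0,0,0,-1,0.036,0.001,0.0077,0,0,0,-1])

```text
time: 4.2
tool_pos: [0.6205, -0.0926, 0.0832]
tcp_rot: [-1.91, -2.28, -0.201]
wrist_force: [0.1, 0.0, -0.9]
width: 0.001
grip_force: 0.0
```

>>> jog_arm(deltas=[0.002,0,0.0004,0,0,0,-1,0.004,0,0.0008,0,0,0,-1,0.006,0,0.0013,0,0,0,-1,0.008,0,0.0017,0,0,0,-1,0.01,0,0.0021,0,0,0,-1,0.012,0,0.0025,0,0,0,-1])

```text
time: 4.8
tool_pos: [0.6187, -0.0814, 0.0832]
tcp_rot: [-1.911, -2.281, -0.2]
wrist_force: [1.3, -4.0, -1.1]
width: -0.004
grip_force: 1.9
```

```bash
python3 rel.py 0.05 .081
```

```text
t 4.8 [ 0.6187 -0.0814  0.0832] width -0.003724164142157555 F [ 1.2962 -3.9927 -1.0893] shift [ 0.0578 -0.0013  0.0145] turn [  0.0234 -11.9407  -0.0109] q [-0.2702  0.3647  1.8115  0.2151  1.066  -0.56  ]
```

Contact: a steady push of about 4 N, within the expected friction. I'll continue at 20 mm/s.

>>> jog_arm(deltas=[0.002,0,0.0004,0,0,0,-1,0.004,0,0.0009,0,0,0,-1,0.006,0,0.0013,0,0,0,-1,0.008,0,0.0018,0,0,0,-1,0.01,0,0.0022,0,0,0,-1,0.012,0,0.0026,0,0,0,-1,0.014,0,0.0031,0,0,0,-1,0.016,0,0.0035,0,0,0,-1])

```text
time: 5.6
tool_pos: [0.6156, -0.0646, 0.0832]
tcp_rot: [-1.91, -2.28, -0.201]
wrist_force: [0.4, -3.3, -1.0]
width: -0.002
grip_force: 1.9
```

>>> jog_arm(deltas=[0.002,0,0.0004,0,0,0,-1,0.004,0,0.0009,0,0,0,-1,0.006,0,0.0013,0,0,0,-1,0.008,0,0.0018,0,0,0,-1,0.01,0,0.0022,0,0,0,-1,0.012,0,0.0026,0,0,0,-1,0.014,0,0.0031,0,0,0,-1,0.016,0,0.0035,0,0,0,-1])

```text
time: 6.4
tool_pos: [0.6128, -0.0485, 0.0832]
tcp_rot: [-1.91, -2.28, -0.201]
wrist_force: [1.7, -3.2, -1.0]
width: -0.0
grip_force: 2.1
```

```bash
python3 rel.py 0.05 .081
python3 - <<'E'
from workcell import read_camera
import cv2
c=read_camera("scene");a=cv2.resize(c["color"][90:310,190:450],None,fx=2.7,fy=2.7,interpolation=cv2.INTER_CUBIC);cv2.imwrite("pics/s3.png",cv2.convertScaleAbs(a,alpha=1.6))
E
```

```text
t 6.4 [ 0.6128 -0.0485  0.0832] width -0.00017516337467545843 F [ 1.7402 -3.2061 -1.0404] shift [ 0.0251 -0.0013  0.0076] turn [  0.0123 -11.9918   0.0044] q [-0.223   0.3443  1.8398  0.2226  1.0504 -0.5192]
```

View pics/s3.png

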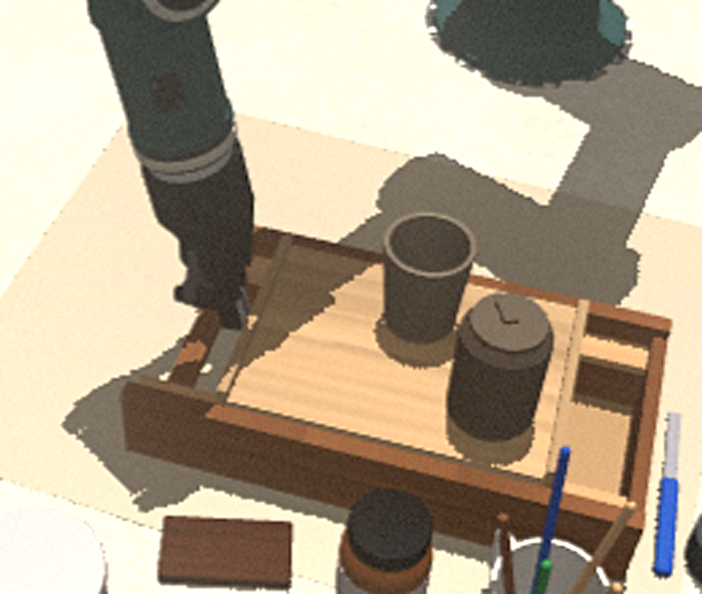

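The board has moved about 35 mm, the pots are standing and the finger is at mid-lip (240,320). About 36 mm are left.

>>> jog_arm(deltas=[0.002,0,0.0004,0,0,0,-1,0.004,0,0.0009,0,0,0,-1,0.006,0,0.0013,0,0,0,-1,0.008,0,0.0018,0,0,0,-1,0.01,0,0.0022,0,0,0,-1,0.012,0,0.0026,0,0,0,-1,0.014,0,0.0031,0,0,0,-1,0.016,0,0.0035,0,0,0,-1])

```text
time: 7.25
tool_pos: [0.61, -0.0324, 0.0831]
tcp_rot: [-1.91, -2.28, -0.201]
wrist_force: [1.3, -5.4, 0.6]
width: 0.003
grip_force: 2.4
```

>>> jog_arm(deltas=[0.0015,0,0.0003,0,0,0,-1,0.003,0,0.0006,0,0,0,-1,0.0045,0,0.001,0,0,0,-1,0.006,0,0.0013,0,0,0,-1,0.0075,0,0.0016,0,0,0,-1,0.009,0,0.002,0,0,0,-1,0.01,0,0.0022,0,0,0,-1,0.011,0,0.0024,0,0,0,-1])

```text
time: 8.05
tool_pos: [0.6081, -0.0214, 0.0831]
tcp_rot: [-1.91, -2.28, -0.201]
wrist_force: [0.7, -6.0, 0.6]
width: -0.005
grip_force: 2.6
```

>>> jog_arm(deltas=[0.001,0,0.0002,0,0,0,-1,0.002,0,0.0004,0,0,0,-1,0.003,0,0.0006,0,0,0,-1,0.004,0,0.0009,0,0,0,-1])

```text
time: 8.45
tool_pos: [0.6074, -0.0174, 0.0831]
tcp_rot: [-1.91, -2.281, -0.201]
wrist_force: [1.1, -5.4, 1.3]
width: 0.005
grip_force: 2.7
```

>>> jog_arm(deltas=[0.001,0,0.0002,0,0,0,-1,0.002,0,0.0004,0,0,0,-1,0.003,0,0.0006,0,0,0,-1])

```text
time: 8.75
tool_pos: [0.6062, -0.0136, 0.0828]
tcp_rot: [-1.909, -2.278, -0.201]
wrist_force: [1.1, -2.5, 0.8]
width: 0.002
grip_force: 2.0
```

>>> jog_arm(deltas=[0.001,0,0.0002,0,0,0,-1,0.002,0,0.0004,0,0,0,-1])

```text
time: 8.95
tool_pos: [0.6062, -0.0123, 0.0829]
tcp_rot: [-1.91, -2.28, -0.2]
wrist_force: [1.0, -5.7, 1.8]
width: -0.006
grip_force: 2.7
```

>>> jog_arm(deltas=[0.001,0,0.0002,0,0,0,-1,0.001,0,0.0002,0,0,0,-1])

```text
time: 9.15
tool_pos: [0.606, -0.0112, 0.0829]
tcp_rot: [-1.91, -2.28, -0.201]
wrist_force: [0.1, -3.5, 1.2]
width: 0.002
grip_force: 2.0
```

Run:
```python
from workcell import read_camera
import cv2,pickle,numpy as np
d={n:read_camera(n) for n in("scene","top")};pickle.dump(d,open("c4.pkl","wb"))
a=cv2.resize(d["scene"]["color"][155:305,225:445],None,fx=3.6,fy=3.6,interpolation=cv2.INTER_CUBIC);cv2.imwrite("pics/s4.png",cv2.convertScaleAbs(a,alpha=1.6))
```

```text
(no output)
```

View pics/s4.png

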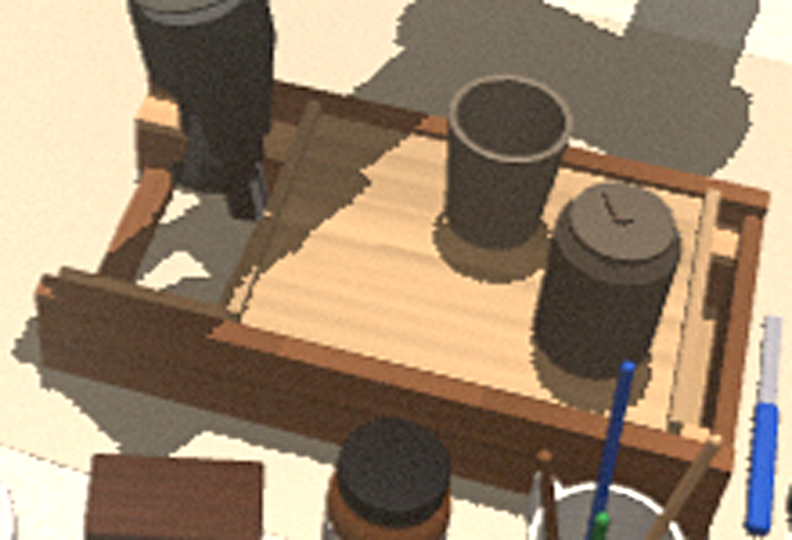

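Both ends of the board still look close to the fence tops. I'll check for the drop numerically by comparing where the lip's near corner (about (312,102)) and leading edge (720,190) sit against predictions for seated and not seated.

```bash
python3 rel.py 0 .08
python3 - <<'E'
import pickle,cv2;from h import *
d=pickle.load(open("c4.pkl","rb"));u=np.array([np.cos(1.747),np.sin(1.747),0]);n=np.array([u[1],-u[0],0])
O=np.array([.6157,-.0722,0])+.204*u
def proj(c,P,o,k):
    p=R.from_rotvec(c["attitude"]).inv().apply(P-c["origin"]);return np.round(((p[:2]/p[2]*c["fx"]+[c["cx"],c["cy"]]-o+.5)*k-.5)).astype(int)
for nm,o,k in(("scene",(225,155),3.6),("top",(155,150),4.4)):
    for bx,dz in((0,0),(0,.008),(-.004,.008),(-.008,.008)):
        print(nm,bx,dz,[proj(d[nm],O+(bx+x)*u+y*n+[0,0,.078+dz],np.array(o),k).tolist() for x in(-.13,.13) for y in(-.09,.09)])
t=cv2.resize(d["top"]["color"][150:270,155:335],None,fx=4.4,fy=4.4,interpolation=cv2.INTER_CUBIC);cv2.imwrite("pics/t4.png",cv2.convertScaleAbs(t,alpha=1.6))
E
```

```text
t 9.25 [ 0.606  -0.0112  0.0829] width 0.0009175111314117755 F [ 0.5582 -3.2807 -0.3177] shift [-0.061  -0.0012 -0.0101] turn [ -0.0098 -12.0155   0.0032] q [-0.167   0.3243  1.868   0.2302  1.0329 -0.4698]
scene 0 0 [[307, 99], [223, 310], [719, 191], [682, 426]]
scene 0 0.008 [[307, 90], [223, 302], [722, 182], [685, 417]]
scene -0.004 0.008 [[301, 89], [216, 300], [715, 181], [677, 415]]
scene -0.008 0.008 [[295, 87], [209, 298], [709, 179], [670, 413]]
top 0 0 [[572, 372], [528, 82], [132, 437], [100, 141]]
top 0 0.008 [[572, 370], [528, 78], [129, 436], [97, 138]]
top -0.004 0.008 [[579, 369], [534, 77], [136, 435], [104, 137]]
top -0.008 0.008 [[585, 368], [541, 76], [143, 434], [110, 136]]
```

View pics/t4.png

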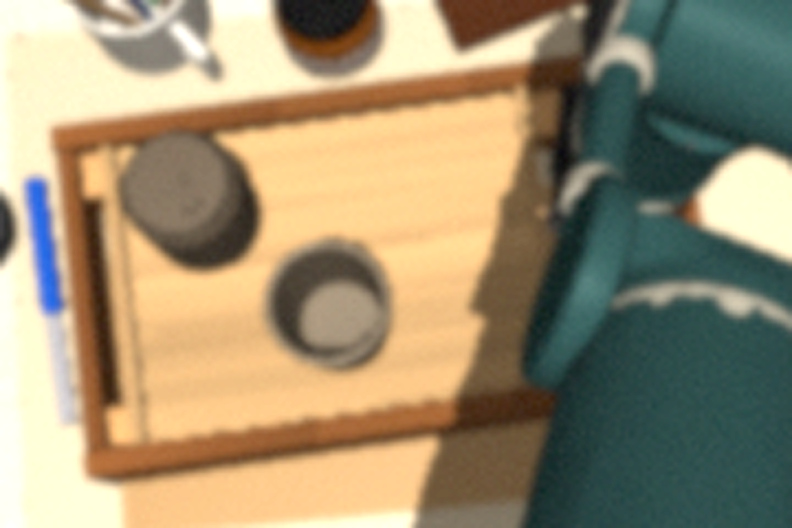

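Run:
```python
import pickle,cv2;from h import *
a=pickle.load(open("c0.pkl","rb"));b=pickle.load(open("c4.pkl","rb"))
# shift of can/tumbler tops (height known .181/.161 before): dark blobs via template match between frames -> triangulate tumbler & can top before/after
def match(n,box):
    x,y,w,h=box;t=cv2.resize(a[n]["color"][y:y+h,x:x+w],None,fx=4,fy=4,interpolation=3)
    s=cv2.resize(b[n]["color"][y-40:y+h+60,max(0,x-60):x+w+60],None,fx=4,fy=4,interpolation=3)
    r=cv2.matchTemplate(s,t,cv2.TM_CCOEFF_NORMED);_,v,_,l=cv2.minMaxLoc(r);return np.array([l[0]/4+max(0,x-60)-x,l[1]/4-40]),v
B={"can":dict(scene=(341,194,34,22),top=(214,174,26,20)),"tumbler":dict(scene=(312,164,38,28),top=(246,200,28,26))}
for k,v in B.items():
    c0={};r0=[];r1=[]
    for n,bx in v.items():
        m,sc=match(n,bx);p=np.array([bx[0]+bx[2]/2-.5,bx[1]+bx[3]/2-.5]);print(k,n,m,round(sc,3))
        c0[n]=(p,m)
    # start from scene centre at assumed height, follow displaced
    z=.181 if k=="can" else .161
    P=plane(ray(a["scene"],c0["scene"][0]),z)
    def proj(c,P):
        p=R.from_rotvec(c["attitude"]).inv().apply(P-c["origin"]);return p[:2]/p[2]*c["fx"]+[c["cx"],c["cy"]]
    Q,e=tri([ray(b["scene"],proj(a["scene"],P)+c0["scene"][1]),ray(b["top"],proj(a["top"],P)+c0["top"][1])])
    u=np.array([np.cos(1.747),np.sin(1.747)]);print(k,"move",Q-P,"along",(Q-P)[:2]@u,"err",e)
```

```text
can scene [39. 11.] 0.731
can top [-30.   6.] 0.878
can move [-0.01538123  0.07310824 -0.00815099] along 0.07467247634897964 err 0.0007556223776764968
tumbler scene [ 24. -18.] 0.762
tumbler top [-30.   5.] 0.914
tumbler move [-0.0191758   0.05285126  0.05568033] along 0.055394313134364534 err 0.013190228585823848
```

The can moved 74.7 mm along the runners and 8.2 mm down, with a 0.8 mm ray gap, so the board has dropped into the notches. The tumbler match was a false one. I'll back straight off, then raise the hand.

>>> jog_arm(deltas=[-0.003,0,-0.0006,0,0,0,-1,-0.008,0,-0.0017,0,0,0,-1,-0.016,0,-0.0034,0,0,0,-1,-0.026,0,-0.0055,0,0,0,-1,-0.036,0,-0.0077,0,0,0,-1,-0.046,0,-0.0098,0,0,0,-1,-0.056,0,-0.0119,0,0,0,-1,-0.064,0,-0.0136,0,0,0,-1])

```text
time: 10.05
tool_pos: [0.6178, -0.077, 0.0829]
tcp_rot: [-1.911, -2.28, -0.201]
wrist_force: [-0.2, -0.2, 0.0]
width: -0.0
grip_force: 0.0
```

>>> jog_arm(deltas=[-0.015,0,-0.015,0,0,0,-1,-0.03,0,-0.035,0,0,0,-1,-0.045,0,-0.06,0,0,0,-1,-0.06,0,-0.085,0,0,0,-1,-0.07,0,-0.11,0,0,0,-1,-0.08,0,-0.135,0,0,0,-1,-0.085,0,-0.15,0,0,0,-1,-0.085,0,-0.15,0,0,0,-1])

```text
time: 10.85
tool_pos: [0.6393, -0.1906, 0.2155]
tcp_rot: [-1.915, -2.283, -0.204]
wrist_force: [0.3, 0.0, 0.3]
width: -0.001
grip_force: 0.0
```

Run:
```python
from workcell import read_camera,readout
import cv2
c=read_camera("scene");a=cv2.resize(c["color"][155:305,225:445],None,fx=3.6,fy=3.6,interpolation=cv2.INTER_CUBIC);cv2.imwrite("pics/s5.png",cv2.convertScaleAbs(a,alpha=1.6))
```

```text
(no output)
```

View pics/s5.png

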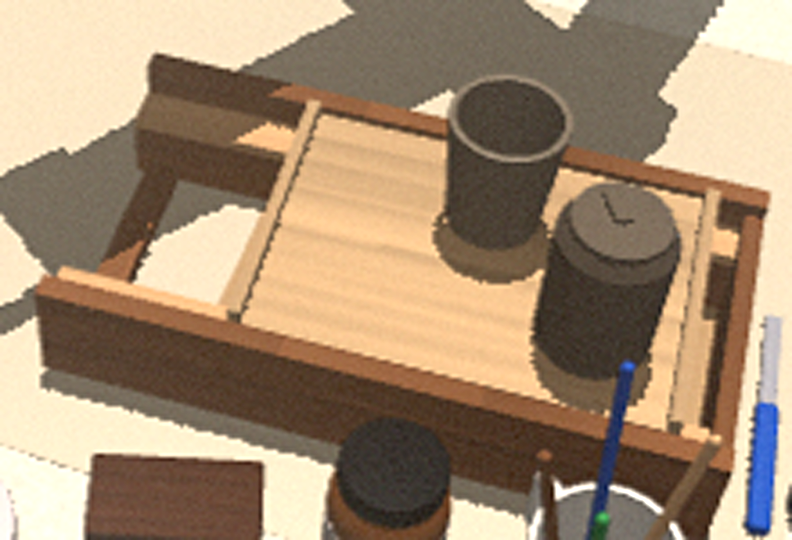

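The board sits level, with its lip corners at (308,101) and (223,312). The seated prediction was (307,99) and (223,310). Both pots are standing and the hand is clear.

```bash
python3 -c "from workcell import finish_job;print(finish_job())"
```

```text
the job is handed in; nothing more can be done
None
```

The ware board was pushed about 75 mm along the runners and dropped about 8 mm into the notches, both pots are still standing on it, the hand is clear, and the job was handed in at about 11 s.

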